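# Teach the tray sensor on the packing line

### The arm

A 6-joint arm with a two-finger parallel gripper is mounted at the origin on the work surface. World frame = base frame: x ahead of the robot, y to its left, z up, the work surface at z = 0. Lengths are in mm, angles in rad, forces in N, time in s.
With the tool pointing down it reaches from about 325 to 900 mm from the base axis. Payload 6.1 kg.
Tool frame: the origin (TCP) lies where the fingers leave the gripper's body, on its centre line; the fingertips stand 70 mm ahead of it and the grasp point (between the pads) lies 51 mm ahead of it; z points along the fingers, y is the line along which they close (so a half turn about z gives the same grasp; the last joint's range is limited). The gripper opens to 87 mm and grips with 3 to 60 N. Pads are 19 mm wide; open, the fingers measure 117 mm over their backs; the gripper's body (75 mm by 190 mm) begins 51 mm behind the grasp point.
Start: joints at [1.062, 0.22, 1.526, -0, 1.395, -0.126], TCP at [233.448, 579.757, 292.238] pointing down, gripper open.
Joint ranges: [-2.98, 2.98], [-0.91, 2.08], [0.09, 2.57], [-1.24, 4.39], [0.2, 2.65], [-2.68, 2.68]. Speed limits (rad/s): [2.57, 2.57, 3.01, 3.14, 3.14, 3.14].

### API

Orientations are given as [roll, pitch, yaw] about the fixed x, y, z axes, in that order (R = Rz(yaw) Ry(pitch) Rx(roll)).
In Python, from plant import readout, optics, ctrl gives the robot as it stands.
- The arm moves only by the shell command python3 -m crank 'ROWS' [OPENING]. ROWS is JSON, a list of rows, each an object of numbers: "x", "y", "z": the shift along the tool's x, y, z in mm; "spin": the turn about the tool's z in degrees. A call has 1 to 10 rows; each row shifts and turns the commanded pose from where the row before left it, along the tool's axes as they then stand; what a row does not reach is not made up. A row lasts 1/8 s, in which the tool goes at most 62.5 mm and 10.7 degrees, less where a joint would pass 70% of its speed; a pose out of reach is approached as far as the arm can. A call with a gripper value outside its range is refused whole. OPENING is the opening, from -1 (shut) to 1 (fully open), set as the call begins (- or left out, the last holds). The fingers move at their own pace and stop on an object; the grip force is fixed at half the most. Time passes only in rows, so rows that do not move let the fingers close. It gives the time, the measured TCP pose, the force, the opening and the grip force at its end, in the units of the state.
- readout.read_state(): the state, without advancing time (a new reading comes with each control period).
- optics.capture(name): name is "scene" or "top" or "wrist"; returns a dict with "frame" (400x640x3 uint8, blue, green, red), "mtx" (3x3 intrinsics, pixels), "R" (3x3) and "t" (3): a world point X has camera coordinates R X + t; the wrist camera has in their place "tool_from_camera" (4x4, takes a point from camera to tool coordinates, whose origin is the TCP and whose axes are the flange's). Camera axes: x right, y down, z forward; pixel columns grow to the right and rows downward; lengths in mm; the calibration is good to about 2 mm. The wrist camera is an equidistant fisheye: a pixel r from the principal point sees the ray r / f radians off the axis. A picture is of the moment at which its call begins: read the wrist's pose just before it. There is no depth.
- ctrl.finish_job(): hands the job in; it is judged then, once.
The state is a dict: "time_s": time; "joint_pos": joint angles; "dq": joint speeds; "effort": joint torques, N m; "tcp_pos": TCP position; "eef_rot": TCP orientation; "force": force on the tool from outside, world axes, zero at the start; "ft_torque": the same for the moment, N m; "width": opening from 0.0 (shut) to 1.0 (fully open); "gripper_force": force on a finger pad.
Only numpy, scipy, OpenCV 4.12 (cv2) and the standard library are available. Lean on these libraries where they do the work, as an engineer would, in place of code of your own. Each camera call takes 0.05 s, during which the arm holds its last target. There are 200 camera calls.

### The job

Slide the tray of gold sticks along its lane, under the sensor bridge, until it is right up against the white stop bar. Then take the stylus from its fork and with it press the button at the bottom of the round well on the control box fully down, holding it there for about a second; leave the button in the square well alone. Hang the stylus back in its fork by its collar, with the tray still at the stop bar and the other things left where they were.

Things in the scene. Friction and masses are not known exactly. Their poses are not given: they have to be found in the camera images.
- lane: Fixed packing lane on the table: grey deck 150 mm wide (x), 620 mm long (y from -255 to +365), 12 mm thick; two aluminium rails, 106 mm apart inside, 12 mm wide, rising 20 mm above the deck. Origin on the table on its centre line; +y is the direction of travel.
- stop (a point): Centre of the top edge of the face that the tray meets on the white stop bar across the lane; the bar is 10 mm thick, 22 mm high above the deck. At y = +170 mm in the lane frame.
- bridge (a point): Centre of the underside of the steel sensor bridge over the lane, 75 mm above the table. It spans y = +105 to +155 mm in the lane frame; its top is at 87 mm, the black sensor head on it reaches 117 mm.
- tray: Black tray of gold sticks in the lane between the rails, on the -y side of the stop bar and bridge. 100 mm (x) by 160 mm (y) by 32 mm high, 4 mm walls, about 0.25 kg; origin at the centre of its underside (12 mm above the table), axes as the lane. At the stop bar its origin is at y = +90 mm in the lane frame.
- box: Fixed white control box, 90 mm (x) by 130 mm (y) by 80 mm high, origin at the centre of its underside. In its top are two wells 26 mm across with steel collars 42 mm across and 4 mm high: one round (at y = +30 mm), one square (at y = -30 mm). A black button lies at the bottom of each. Green display on its -x side.
- round_well (a point): Centre of the mouth of the round well, at the top of its collar, 84 mm above the table. The sprung teach button in it, 23 mm across, lies 18 mm below this point; it travels 6 mm straight down, about 5 N at the bottom.
- square_well (a point): Centre of the mouth of the square well, at the top of its collar; its button, equal to the other, must be left alone.
- teach (a joint): Travel of the button in the round well: 0 up, 0.006 m fully down; it springs back.
- other (a joint): Travel of the button in the square well: 0 up, 0.006 m fully down.
- stand: Fixed steel fork stand, base 110 by 80 mm. Two prongs, 60 mm long (x from -30 to +30), 20 mm wide, 8 mm thick, tops 100 mm above the table; between them a slot 22 mm wide, open to -x and above, closed by the post at x = +30. Origin on the table under the middle of the slot.
- stylus: Stylus, 151 mm long, 0.12 kg, hanging upright in the fork. Origin at its point, +z up along it. Steel shaft 10 mm thick to z = 30, then 14 mm to z = 85; collar 40 mm across from z = 85 to 91, resting on the prongs; square black handle 22 by 22 mm from z = 91 to 151, faces along its x and y. Hung, its origin is 15 mm above the table.
- stylus_grip (a point): Point in the stylus's handle at z = 125 mm, on its axis: a good place to grip it.
- next_tray: Bystander: tray like the other, already beyond the stop bar in the lane. Origin under its centre.
- tape_roll: Bystander: cardboard-coloured ring 100 mm across and 45 mm high lying on the table.
- scraper: Bystander: spatula lying on the table beyond the lane.
- jar: Bystander: closed jar 70 mm high and 64 mm across, near the start end of the lane.
- carton: Bystander: closed carton 80 by 180 by 70 mm, beyond the lane.
- cup: Bystander: white cup 90 mm high and 70 mm across, beyond the lane.

How it is judged:
By the outcome, as a careful person would: the job done as asked, in the order asked, and still so for the second after the job is handed in, with the robot touching nothing.
It also fails if it takes over 72 s, if anything falls off the work surface, if the arm or the gripper's body presses on something with over 40 N, if the wrist force passes 120 N, or if a joint passes its speed limit or range.

## Working session

There is one attempt and no reset: what is moved stays moved. The work goes in short steps, Python scripts to look and compute and a shell command to move; the robot and the scene stay as the last step left them, time stands still between calls to the robot, and variables do not carry over. Pictures are saved under pics/ and viewed, at most 10 in all, crops included, and the job is handed in when it is done.

```bash
mkdir -p pics; ls; python3 - <<'E'
from plant import readout, optics
import cv2,pickle
print(readout.read_state())
for n in("scene","top"):
    c=optics.capture(n); cv2.imwrite(f"pics/{n}.png",c["frame"]); pickle.dump(c,open(n+".pkl","wb")); print(c["mtx"],c["R"],c["t"])
E
```

```text
pics
{'time_s': 0.0, 'joint_pos': array([ 1.06192080e+00,  2.21232198e-01,  1.52760839e+00, -2.73417289e-05,
        1.39471389e+00, -1.26094194e-01]), 'dq': array([ 0.00024901,  0.00110381,  0.00110741, -0.00036594, -0.00193342,
        0.00043474]), 'effort': array([ 9.71229347e-04, -4.94615793e+01, -3.87376535e+01,  6.98585459e-02,
        5.75486838e-02, -1.27567273e-04]), 'tcp_pos': array([233.20483417, 579.33364027, 291.13481665]), 'eef_rot': array([-3.13964302e+00, -2.20023312e-04,  2.75881592e+00]), 'force': array([ 0.67659384,  0.25612828, -1.24458458]), 'ft_torque': array([-0.02885629,  0.01922769, -0.03661698]), 'gripper_force': 0.0, 'width': 0.9990785108507424}
[[505.29532746   0.         319.08756343]
 [  0.         505.29532746 202.37331466]
 [  0.           0.           1.        ]] [[ 0.64235301  0.76638611  0.00591082]
 [ 0.58902877 -0.48873586 -0.64357002]
 [-0.49033429  0.41688078 -0.76536442]] [-348.33257873 -302.46404417 1633.57039985]
[[428.03538749   0.         318.00917826]
 [  0.         428.03538749 194.25505429]
 [  0.           0.           1.        ]] [[ 0.02297637 -0.99928247  0.03011019]
 [-0.98540749 -0.02771768 -0.1679399 ]
 [ 0.16865398 -0.02581216 -0.98533729]] [ -63.8526584   600.94514372 1037.46305584]
```

View pics/top.png

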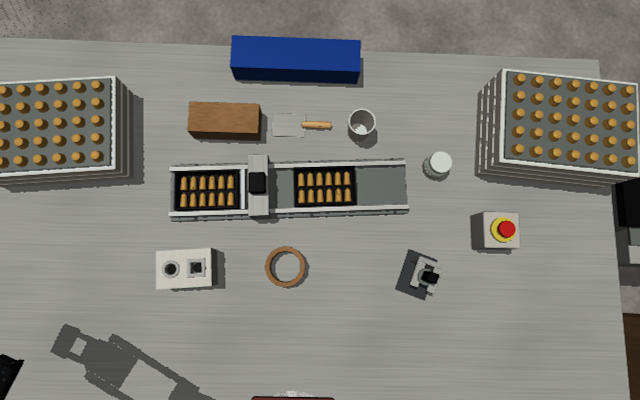

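View pics/scene.png

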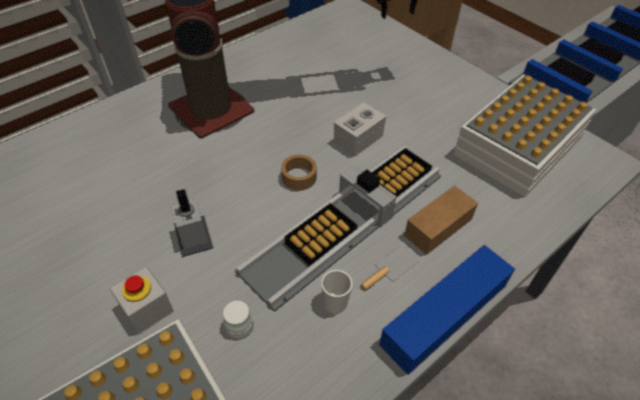

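Top view: the lane runs along the image's x axis (world y, +y to the left). Tray is near (325,186), bridge (258,185), next_tray (207,190), box (185,268) with the round well at (171,268), and fork and stylus near (428,277). Next I'll enlarge these areas.

```bash
python3 - <<'E'
import cv2,numpy as np
t=cv2.imread("pics/top.png"); s=cv2.imread("pics/scene.png")
def crop(im,x0,y0,w,h,k):
    c=cv2.resize(im[y0:y0+h,x0:x0+w],None,fx=k,fy=k,interpolation=cv2.INTER_CUBIC)
    for x in range(x0,x0+w,10):
        if x%10==0: 
            cv2.line(c,((x-x0)*k,0),((x-x0)*k,5),(0,0,255),1); cv2.putText(c,str(x),((x-x0)*k,14),0,.3,(0,0,255),1)
    for y in range(y0,y0+h,10): cv2.line(c,(0,(y-y0)*k),(5,(y-y0)*k),(0,0,255),1); cv2.putText(c,str(y),(6,(y-y0)*k+4),0,.3,(0,0,255),1)
    return c
o=np.zeros((600,800,3),np.uint8)
def put(c,x,y): o[y:y+c.shape[0],x:x+c.shape[1]]=c
put(crop(t,160,150,260,80,3),0,0)
put(crop(t,150,240,70,60,5),0,250)
put(crop(t,390,240,60,60,5),360,250)
cv2.imwrite("pics/c1.png",o)
o[:]=0
put(crop(s,160,180,60,80,6),0,0)
put(crop(s,330,100,60,60,6),370,0)
cv2.imwrite("pics/c2.png",o)
E
```

```text
(no output)
```

View pics/c1.png

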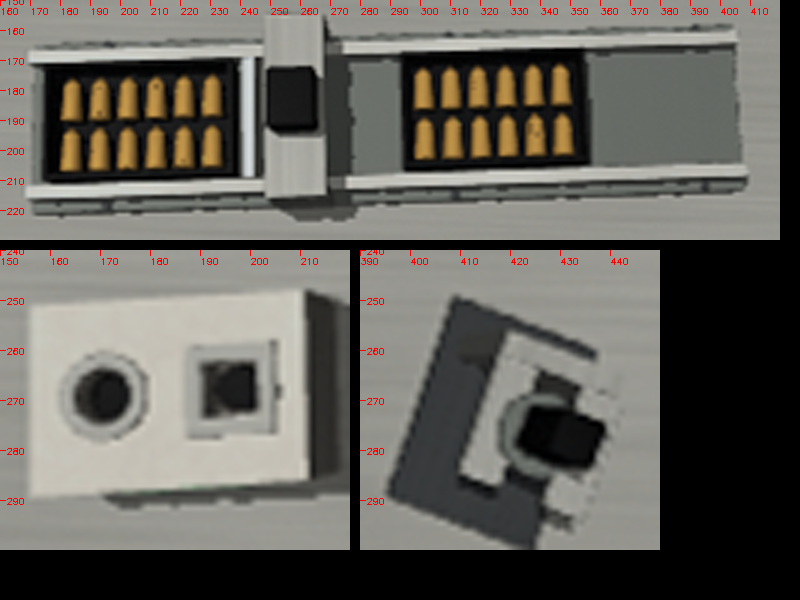

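View pics/c2.png

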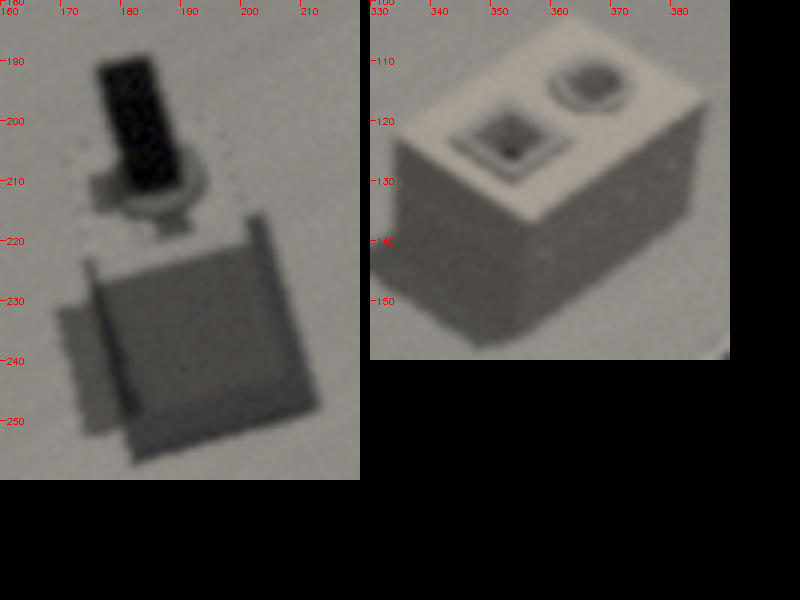

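The crops show these pixel positions in the top view:
- **Tray:** top corners (295,167.3), (354.3,166), (356.7,204.7), (294.7,207).
- **Stop bar:** face at about (244.8,190).
- **Box:** round collar centre about (170.8,269), square well (196.5,267.5).
- **Stand:** the handle top centre is near (431,277). The back plate is on the image left and the slot opens to the right.

In the scene view the round mouth is at about (368,113.5), the collar at (184.5,210) and the handle top at (181,190.5).

```bash
cat > h.py <<'E'
import numpy as np, pickle, cv2
from plant import readout, optics
def plane(c,px,z):
    """world points where pixels px of a pinhole camera meet height z"""
    px=np.atleast_2d(px).astype(float); z=np.broadcast_to(z,len(px))
    d=np.c_[px,np.ones(len(px))]@np.linalg.inv(c["mtx"]).T@c["R"]; o=-c["R"].T@c["t"]
    return o+d*((z-o[2])/d[:,2])[:,None]
def tool():
    s=readout.read_state(); p=s["tcp_pos"]; r=s["eef_rot"]
    print("t",s["time_s"].__round__(2),"tcp",p.round(1),"yaw",np.degrees(r[2]).round(1),"F",s["force"].round(1),"w",round(s["width"],2),"gf",round(s["gripper_force"],1),"q6",s["joint_pos"][5].round(2)); return s
def delta(xy,yaw=None):
    """shift in tool axes (tool pointing down) to bring TCP over xy, for the yaw of now; spin to get to yaw (deg)"""
    s=readout.read_state(); a=s["eef_rot"][2]; d=np.array(xy)-s["tcp_pos"][:2]
    out=[d@[np.cos(a),np.sin(a)], d@[np.sin(a),-np.cos(a)]]
    if yaw is not None: out.append((np.degrees(a)-yaw+180)%360-180)
    return np.round(out,1)
def wplane(c,s,px,z):
    """world points for wrist fisheye pixels on height z; s = state at the picture"""
    from scipy.spatial.transform import Rotation as Ro
    px=np.atleast_2d(px).astype(float); K=c["mtx"]
    u=(px-K[:2,2])/[K[0,0],K[1,1]]; th=np.linalg.norm(u,axis=1,keepdims=True)
    d=np.c_[np.sin(th)*u/np.maximum(th,1e-9),np.cos(th)]
    T=c["tool_from_camera"]; R=Ro.from_euler("xyz",s["eef_rot"]).as_matrix()
    d=d@T[:3,:3].T@R.T; o=R@T[:3,3]+s["tcp_pos"]
    return o+d*((z-o[2])/d[:,2])[:,None]
E
python3 - <<'E'
from h import *
t,s=[pickle.load(open(n+".pkl","rb")) for n in("top","scene")]
print("cams",-t["R"].T@t["t"],-s["R"].T@s["t"])
P=lambda n,c,px,z: print(n,plane(c,px,z)[:,:2].round(1).tolist())
P("railU inner L,R",t,[[172,171],[405,164]],32); P("railL inner",t,[[172,212],[405,206]],32)
P("tray",t,[[295,167.3],[354.3,166],[356.7,204.7],[294.7,207]],44)
P("stopface",t,[[244.7,169],[245.3,209]],34)
P("round T",t,[[170.8,269]],84);P("round S",s,[[368,113.3]],84)
P("square T",t,[[196.5,267.5]],84);P("square S",s,[[353,122.5]],84)
P("boxcorners T",t,[[156,301/5+190],[211.2,248.2],[212,285.7],[156,289.4]],80)
P("handle T",t,[[422.8,271.2],[438.5,273.5]],166); P("handle S top",s,[[176,191.2],[185,189.3],[181,190.3]],166)
P("collar S",s,[[184.5,210]],106);P("collar T (left edge)",t,[[418,276]],106)
P("base",t,[[409,249.5],[437,261],[396.2,288.5]],8)
E
```

```text
cams [ 418.67067069  -20.37087709 1125.09631448] [1202.90809013 -561.87187971 1057.67880388]
railU inner L,R [[656.2, 330.4], [693.2, -276.8]]
railL inner [[549.5, 321.9], [581.2, -275.5]]
tray [[672.8, 12.5], [680.9, -141.3], [579.4, -148.4], [569.1, 9.9]]
stopface [[666.6, 143.2], [561.9, 136.2]]
round T [[407.2, 297.6]]
round S [[407.7, 301.0]]
square T [[412.1, 237.3]]
square S [[409.7, 239.1]]
boxcorners T [[450.6, 337.5], [458.6, 206.4], [370.4, 198.8], [359.0, 329.6]]
handle T [[415.9, -282.4], [411.7, -317.5]]
handle S top [[391.2, -312.3], [399.5, -293.1], [396.2, -301.9]]
collar S [[403.3, -310.2]]
collar T (left edge) [[404.4, -287.2]]
base [[470.4, -290.3], [442.5, -363.3], [370.2, -256.0]]
```

```bash
python3 -m crank '[{"x":-41,"y":-35},{"x":-41,"y":-35},{"x":-41,"y":-35},{"x":-41,"y":-35},{"x":-41,"y":-35},{"x":-41,"y":-35},{"x":-41,"y":-35},{"x":-41,"y":-35}]' -0.1
python3 -m crank '[{"x":-41,"y":-35},{"x":-41,"y":-35},{"x":-41,"y":-35},{"x":-41,"y":-35},{"x":-41,"y":-35},{"x":-41,"y":-35},{"x":-41,"y":-35},{"x":-41,"y":-35}]'
python3 -m crank '[{"spin":10},{"spin":10},{"spin":10},{"spin":10},{"spin":10},{"spin":10},{"spin":5},{}]'
python3 - <<'E'
from h import *
tool(); print(delta([632,-187],93.3))
s=readout.read_state(); c=optics.capture("wrist"); cv2.imwrite("pics/w1.png",c["frame"]); pickle.dump((c,s),open("w1.pkl","wb")); print(c["mtx"],c["tool_from_camera"])
E
```

```text
t 0.1 tcp [233.3 579.4 291.3] yaw 158.1 F [ 0.6 -0.1  0.1] w 1.0 gf 0.0 q6 -0.13
[-656.1 -561.9   64.8]
[[309.70691629   0.         313.91523668]
 [  0.         309.70691629 198.52415764]
 [  0.           0.           1.        ]] [[ 1.03598630e-03 -9.68700438e-01 -2.48230514e-01  6.72946386e+01]
 [ 9.99999449e-01  1.04610016e-03  9.11573704e-05 -6.89573943e-01]
 [ 1.71369796e-04 -2.48230471e-01  9.68700988e-01 -9.19486168e+01]
 [ 0.00000000e+00  0.00000000e+00  0.00000000e+00  1.00000000e+00]]schema error: expected keys x, y, z, spin
schema error: expected keys x, y, z, spin
schema error: expected keys x, y, z, spin
```

View pics/w1.png

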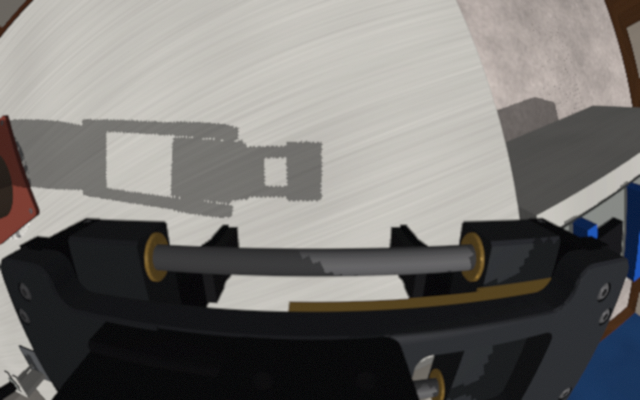

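The rows need all four keys, so the arm did not move. The wrist picture shows bare table, the arm's shadow and the fingers at (225,250) and (405,250). I'll send the move again.

```bash
python3 -m crank '[{"x":-41,"y":-35,"z":0,"spin":0},{"x":-41,"y":-35,"z":0,"spin":0},{"x":-41,"y":-35,"z":0,"spin":0},{"x":-41,"y":-35,"z":0,"spin":0},{"x":-41,"y":-35,"z":0,"spin":0},{"x":-41,"y":-35,"z":0,"spin":0},{"x":-41,"y":-35,"z":0,"spin":0},{"x":-41,"y":-35,"z":0,"spin":0}]' -0.1
python3 -m crank '[{"x":-41,"y":-35,"z":0,"spin":0},{"x":-41,"y":-35,"z":0,"spin":0},{"x":-41,"y":-35,"z":0,"spin":0},{"x":-41,"y":-35,"z":0,"spin":0},{"x":-41,"y":-35,"z":0,"spin":0},{"x":-41,"y":-35,"z":0,"spin":0},{"x":-41,"y":-35,"z":0,"spin":0},{"x":-41,"y":-35,"z":0,"spin":0}]'
python3 -m crank '[{"x":0,"y":0,"z":0,"spin":10},{"x":0,"y":0,"z":0,"spin":10},{"x":0,"y":0,"z":0,"spin":10},{"x":0,"y":0,"z":0,"spin":10},{"x":0,"y":0,"z":0,"spin":10},{"x":0,"y":0,"z":0,"spin":10},{"x":0,"y":0,"z":0,"spin":5},{"x":0,"y":0,"z":0,"spin":0}]'
python3 - <<'E'
from h import *
tool(); print(delta([632,-187],93.3))
s=readout.read_state(); c=optics.capture("wrist"); cv2.imwrite("pics/w2.png",c["frame"]); pickle.dump((c,s),open("w2.pkl","wb"))
E
```

```text
time_s: 1.15
tcp_pos: [433.5, 195.9, 292.2]
eef_rot: [3.141, 0.0, 2.759]
force: [0.6, 0.3, -0.1]
width: 0.449
gripper_force: 0.0
time_s: 2.15
tcp_pos: [633.3, -186.4, 291.9]
eef_rot: [3.141, -0.0, 2.759]
force: [0.2, 0.4, -0.5]
width: 0.451
gripper_force: 0.0
time_s: 3.15
tcp_pos: [632.6, -184.6, 291.8]
eef_rot: [-3.141, -0.0, 1.625]
force: [0.7, -0.2, 0.3]
width: 0.449
gripper_force: 0.0
t 3.15 tcp [ 632.6 -184.6  291.8] yaw 93.1 F [ 0.7 -0.2  0.3] w 0.45 gf 0.0 q6 -0.46
[-2.3 -0.8 -0.2]
```

View pics/w2.png

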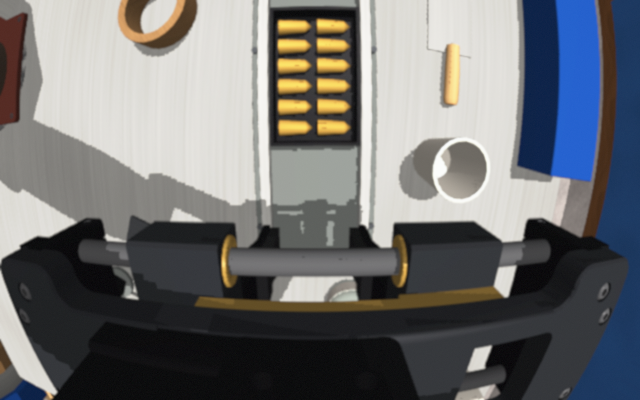

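The wrist view shows the tray dead ahead: its near edge is at row ~143, columns 272–357, and the lane is centred at column ~315. I'll check that point and the heading, then go down.

```bash
python3 - <<'E'
from h import *
c,s=pickle.load(open("w2.pkl","rb"))
print(wplane(c,s,[[272,143],[357,144],[275,10],[355,10]],44).round(1)); print(wplane(c,s,[[270,180],[362,180],[270,15],[359,15]],32).round(1))
E
python3 -m crank '[{"x":0,"y":0,"z":50,"spin":0},{"x":0,"y":0,"z":50,"spin":0},{"x":0,"y":0,"z":50,"spin":0},{"x":0,"y":0,"z":30,"spin":0},{"x":0,"y":0,"z":20,"spin":0},{"x":0,"y":0,"z":0,"spin":0}]'
```

```text
[[ 584.  -144.4   44. ]
 [ 677.4 -140.3   44. ]
 [ 578.6    7.7   44. ]
 [ 667.    12.7   44. ]]
[[ 581.4 -188.5   32. ]
 [ 688.4 -182.5   32. ]
 [ 571.5    5.7   32. ]
 [ 673.2   11.4   32. ]]
time_s: 3.95
tcp_pos: [631.9, -184.4, 90.7]
eef_rot: [-3.139, -0.001, 1.625]
force: [-0.0, 0.5, -0.2]
width: 0.449
gripper_force: 0.0
```

```bash
python3 -m crank '[{"x":20,"y":0,"z":0,"spin":0},{"x":8,"y":0,"z":0,"spin":0},{"x":8,"y":0,"z":0,"spin":-0.3},{"x":14,"y":0,"z":0,"spin":0},{"x":16,"y":0,"z":0,"spin":0},{"x":16,"y":0,"z":0,"spin":0},{"x":16,"y":0,"z":0,"spin":0},{"x":14,"y":0,"z":0,"spin":0},{"x":12,"y":0,"z":0,"spin":0},{"x":10,"y":0,"z":0,"spin":0}]'
python3 -m crank '[{"x":5,"y":0,"z":0,"spin":0},{"x":3,"y":0,"z":0,"spin":0},{"x":2,"y":0,"z":0,"spin":0}]'
python3 -m crank '[{"x":1,"y":0,"z":0,"spin":0},{"x":1,"y":0,"z":0,"spin":0},{"x":1,"y":0,"z":0,"spin":0}]'
```

```text
time_s: 5.2
tcp_pos: [624.9, -50.1, 92.1]
eef_rot: [-3.141, -0.0, 1.63]
force: [1.1, -3.7, 3.1]
width: 0.448
gripper_force: 2.0
time_s: 5.58
tcp_pos: [624.4, -41.0, 92.0]
eef_rot: [-3.141, -0.0, 1.629]
force: [1.1, -4.2, 1.9]
width: 0.445
gripper_force: 1.7
time_s: 5.95
tcp_pos: [624.2, -38.0, 92.1]
eef_rot: [-3.141, -0.0, 1.629]
force: [-0.2, -2.4, 2.1]
width: 0.448
gripper_force: 1.4
```

Pushing takes about 4 N. I'll creep forward until the force rises.

```bash
for i in 1 2 3; do python3 -m crank '[{"x":1,"y":0,"z":0,"spin":0},{"x":1,"y":0,"z":0,"spin":0},{"x":1,"y":0,"z":0,"spin":0}]' | grep -E "tcp|force: \["; done
```

```text
tcp_pos: [624.0, -34.8, 92.1]
force: [-0.4, -2.7, 0.6]
tcp_pos: [623.8, -31.8, 92.1]
force: [-0.4, -1.6, 1.0]
tcp_pos: [623.9, -29.2, 92.2]
force: [1.0, -3.8, -1.8]
```

```bash
python3 -m crank '[{"x":1,"y":0,"z":0,"spin":0},{"x":1,"y":0,"z":0,"spin":0},{"x":1,"y":0,"z":0,"spin":0}]' | grep -E "tcp|force: \["
python3 -m crank '[{"x":1,"y":0,"z":0,"spin":0},{"x":1,"y":0,"z":0,"spin":0},{"x":0,"y":0,"z":0,"spin":0}]' | grep -E "tcp|force: \["
```

```text
tcp_pos: [624.0, -28.8, 92.6]
force: [-0.5, -14.4, 0.3]
tcp_pos: [623.9, -28.6, 92.7]
force: [-0.7, -20.1, -1.7]
```

The tray is now firm against the stop: the force rose to 20 N with no more travel. I'll back off, go up, and move to view the stylus.

```bash
python3 -m crank '[{"x":-4,"y":0,"z":0,"spin":0},{"x":-12,"y":0,"z":0,"spin":0},{"x":-24,"y":0,"z":0,"spin":0},{"x":0,"y":0,"z":-50,"spin":0},{"x":0,"y":0,"z":-50,"spin":0},{"x":0,"y":0,"z":-50,"spin":0},{"x":0,"y":0,"z":-50,"spin":0},{"x":0,"y":0,"z":0,"spin":0}]'
python3 -m crank '[{"x":-36,"y":-33,"z":0,"spin":0},{"x":-36,"y":-33,"z":0,"spin":0},{"x":-36,"y":-33,"z":0,"spin":0},{"x":-36,"y":-33,"z":0,"spin":0},{"x":-36,"y":-33,"z":0,"spin":0},{"x":-36,"y":-33,"z":0,"spin":0},{"x":-36,"y":-33,"z":0,"spin":0},{"x":-36,"y":-33,"z":0,"spin":0}]' 1
python3 -m crank '[{"x":0,"y":0,"z":0,"spin":8},{"x":0,"y":0,"z":0,"spin":8},{"x":0,"y":0,"z":0,"spin":8},{"x":0,"y":0,"z":0,"spin":0},{"x":0,"y":0,"z":0,"spin":0}]'
python3 - <<'E'
from h import *
s=tool(); c=optics.capture("wrist"); pickle.dump((c,s),open("w3.pkl","wb"))
a=c["frame"]; t=optics.capture("top")["frame"]
b=cv2.resize(t[145:225,160:420],(640,197),interpolation=cv2.INTER_CUBIC)
cv2.imwrite("pics/w3.png",np.vstack([a,b]))
E
```

```text
time_s: 8.82
tcp_pos: [628.4, -65.5, 298.7]
eef_rot: [3.131, 0.003, 1.629]
force: [0.5, 0.1, -0.3]
width: 0.449
gripper_force: 0.0
time_s: 9.82
tcp_pos: [377.4, -368.2, 291.1]
eef_rot: [-3.141, -0.001, 1.629]
force: [-0.0, -0.0, -0.5]
width: 0.998
gripper_force: 0.0
time_s: 10.45
tcp_pos: [378.9, -367.0, 291.6]
eef_rot: [-3.141, -0.001, 1.213]
force: [-0.4, 0.1, 0.1]
width: 1.001
gripper_force: 0.0
t 10.45 tcp [ 378.9 -367.   291.6] yaw 69.5 F [-0.4  0.1  0.1] w 1.0 gf 0.0 q6 -0.56
```

View pics/w3.png

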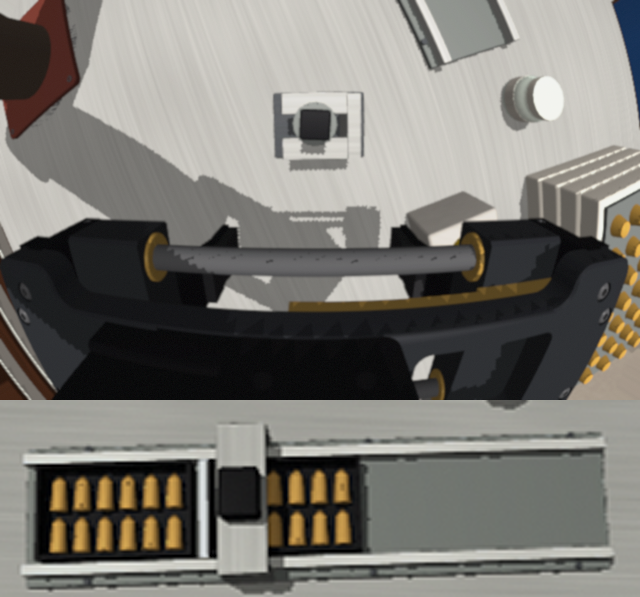

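The tray is at the stop in the top view. In the wrist view the handle is at (315,124) and the slot looks horizontal, with the post on the right. I'll zoom in to settle the handle and fork.

```bash
python3 - <<'E'
from h import *
c,s=pickle.load(open("w3.pkl","rb"))
a=cv2.resize(c["frame"][80:180,260:380],None,fx=6,fy=6,interpolation=cv2.INTER_CUBIC)
for i in range(0,120,10): cv2.putText(a,str(260+i),(i*6,10),0,.35,(0,0,255),1); cv2.line(a,(i*6,12),(i*6,18),(0,0,255),1)
for i in range(0,100,10): cv2.putText(a,str(80+i),(0,i*6+4),0,.35,(0,0,255),1)
cv2.imwrite("pics/w3z.png",a)
E
```

```text
(no output)
```

View pics/w3z.png

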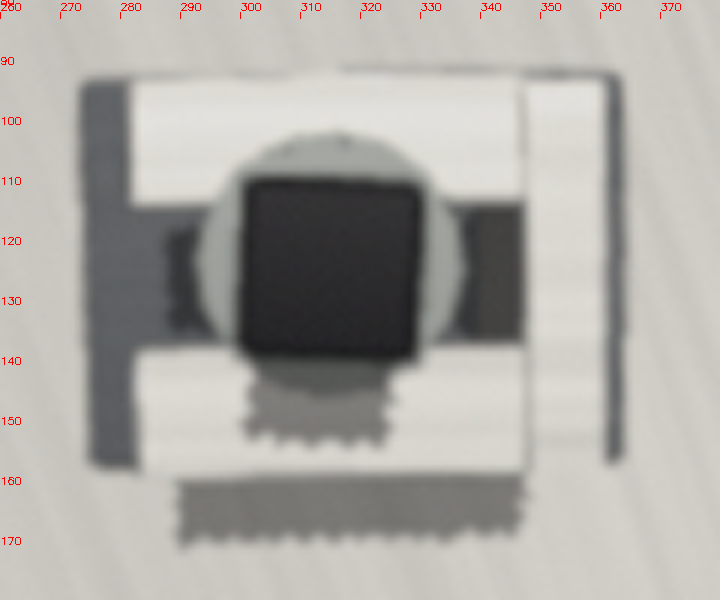

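The zoom shows the slot running along the image's x axis, closed on the right by the post at column 347. The handle top has corners (300.5,109.7), (330.8,110), (329.7,140), (300,140). The collar centre is (315.2,124.8), and the slot edges are at rows 114.2 and 137.5.

```bash
python3 - <<'E'
from h import *
c,s=pickle.load(open("w3.pkl","rb"))
q=wplane(c,s,[[300.5,109.7],[330.8,110],[329.7,140],[300,140]],166); print(q.round(1),q.mean(0).round(1))
e=np.diff(q[[0,1,2,3,0]],axis=0)[:,:2]; print(np.linalg.norm(e,axis=1),np.degrees(np.arctan2(e[:,1],e[:,0])))
k=wplane(c,s,[[315.2,124.8],[292.5,124.8],[337.8,124.8]],106); print(k.round(1),np.linalg.norm(k[1]-k[2]))
o=wplane(c,s,[[300,114.2],[300,137.5],[340,114.2],[340,137.5],[281.8,114],[347,114]],100); print("slot",o.round(1),np.linalg.norm(o[0]-o[1]),np.linalg.norm(o[4]-o[5]))
print("mid slot line",((o[0]+o[1])/2).round(1),((o[2]+o[3])/2).round(1))
m=q.mean(0)[:2]; print(delta((m+k[0,:2])/2)); tool()
E
```

```text
[[ 396.5 -293.8  166. ]
 [ 416.1 -301.3  166. ]
 [ 408.1 -320.9  166. ]
 [ 388.6 -313.6  166. ]] [ 402.3 -307.4  166. ]
[21.0318294  21.13472307 20.80007229 21.32725412] [ -20.94625824 -112.23602547  159.59503018   68.40082198]
[[ 402.2 -308.1  106. ]
 [ 383.3 -301.   106. ]
 [ 421.1 -315.   106. ]] 40.297154370731434
slot [[ 392.7 -294.2  100. ]
 [ 385.2 -314.2  100. ]
 [ 426.7 -306.8  100. ]
 [ 419.4 -326.9  100. ]
 [ 377.3 -288.1  100. ]
 [ 432.8 -308.7  100. ]] 21.36773891052218 59.19549484828169
mid slot line [ 388.9 -304.2  100. ] [ 423.1 -316.8  100. ]
[63.6  0.9]
t 10.55 tcp [ 379.1 -367.   291.9] yaw 69.5 F [0.1 0.3 0. ] w 1.0 gf 0.0 q6 -0.56
```

```bash
python3 -m crank '[{"x":32,"y":0.5,"z":0,"spin":0.5},{"x":31.6,"y":0.4,"z":0,"spin":0},{"x":0,"y":0,"z":0,"spin":0},{"x":0,"y":0,"z":40,"spin":0},{"x":0,"y":0,"z":40,"spin":0},{"x":0,"y":0,"z":21,"spin":0},{"x":0,"y":0,"z":0,"spin":0},{"x":0,"y":0,"z":0,"spin":0}]'
```

```text
time_s: 11.55
tcp_pos: [403.1, -308.7, 192.3]
eef_rot: [3.14, 0.001, 1.202]
force: [-0.0, -0.8, -0.2]
width: 1.002
gripper_force: 0.0
```

```bash
python3 -m crank '[{"x":0,"y":0,"z":0,"spin":0},{"x":0,"y":0,"z":0,"spin":0},{"x":0,"y":0,"z":0,"spin":0},{"x":0,"y":0,"z":0,"spin":0},{"x":0,"y":0,"z":0,"spin":0},{"x":0,"y":0,"z":0,"spin":0},{"x":0,"y":0,"z":0,"spin":0},{"x":0,"y":0,"z":0,"spin":0}]' -1
```

```text
time_s: 12.55
tcp_pos: [402.7, -307.8, 191.2]
eef_rot: [-3.141, 0.0, 1.202]
force: [-0.6, -0.3, 0.5]
width: 0.251
gripper_force: 30.0
```

Gripped: the opening is 21.8 mm at 30 N. Lift, then go towards the box, stopping short so the wrist camera sees the round well.

```bash
python3 -m crank '[{"x":0,"y":0,"z":-10,"spin":0},{"x":0,"y":0,"z":-20,"spin":0},{"x":0,"y":0,"z":-30,"spin":0},{"x":0,"y":0,"z":-30,"spin":0},{"x":0,"y":0,"z":-20,"spin":0},{"x":0,"y":0,"z":0,"spin":0}]'
python3 -m crank '[{"x":20,"y":-9,"z":0,"spin":0},{"x":40,"y":-18,"z":0,"spin":0},{"x":50,"y":-22,"z":0,"spin":0},{"x":50,"y":-22,"z":0,"spin":0},{"x":50,"y":-22,"z":0,"spin":0},{"x":50,"y":-22,"z":0,"spin":0},{"x":50,"y":-22,"z":0,"spin":0}]'
python3 -m crank '[{"x":50,"y":-22,"z":0,"spin":0},{"x":50,"y":-22,"z":0,"spin":0},{"x":40,"y":-18,"z":0,"spin":0},{"x":20,"y":-9,"z":0,"spin":0},{"x":8,"y":-5,"z":0,"spin":0},{"x":0,"y":0,"z":0,"spin":0},{"x":0,"y":0,"z":0,"spin":0},{"x":0,"y":0,"z":0,"spin":0}]'
python3 - <<'E'
from h import *
s=tool(); c=optics.capture("wrist"); pickle.dump((c,s),open("w4.pkl","wb"))
cv2.imwrite("pics/w4.png",cv2.resize(c["frame"][20:320,160:480],None,fx=1.9,fy=1.9,interpolation=cv2.INTER_CUBIC))
E
```

```text
time_s: 13.3
tcp_pos: [403.5, -308.5, 303.6]
eef_rot: [3.138, 0.002, 1.202]
force: [0.9, -0.7, -0.9]
width: 0.246
gripper_force: 30.0
time_s: 14.18
tcp_pos: [385.1, 33.2, 299.9]
eef_rot: [-3.14, -0.0, 1.202]
force: [1.7, -0.7, -1.0]
width: 0.249
gripper_force: 30.0
time_s: 15.18
tcp_pos: [376.6, 214.0, 301.2]
eef_rot: [3.142, 0.0, 1.201]
force: [-0.6, -0.9, -2.3]
width: 0.251
gripper_force: 30.0
t 15.18 tcp [376.6 214.  301.2] yaw 68.8 F [-0.6 -0.9 -2.3] w 0.25 gf 30.0 q6 0.7
```

View pics/w4.png

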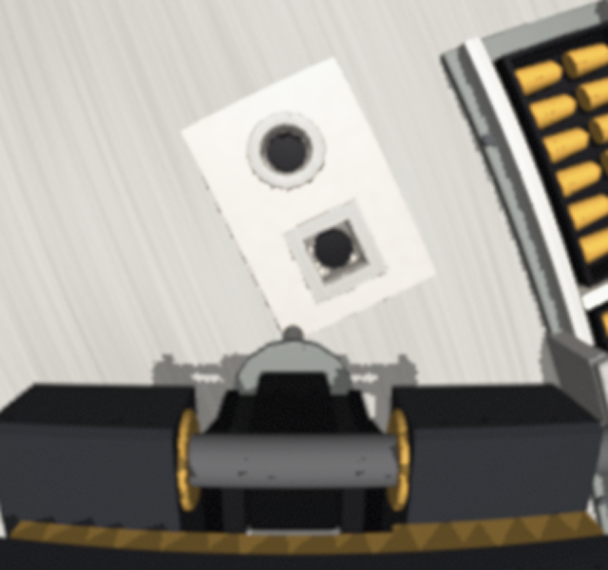

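The round well's collar is centred at crop (286.5,150), which is px (310.8,98.9). The square well is at px (336.8,152.1), and the stylus tip shows at px ~(313.7,195).

```bash
python3 - <<'E'
from h import *
c,s=pickle.load(open("w4.pkl","rb"))
w=wplane(c,s,[[310.8,98.9],[336.8,152.1],[290,98.9],[331.6,98.9]],84); print(w.round(1),np.linalg.norm(w[0]-w[1]),np.linalg.norm(w[2]-w[3]))
print("tip",wplane(c,s,[[313.7,195.5]],125).round(1)); s2=tool(); print(delta(w[0,:2]))
E
```

```text
[[406.  297.7  84. ]
 [411.  238.8  84. ]
 [386.9 305.3  84. ]
 [425.1 290.4  84. ]] 59.174120328613164 40.97741724528955
tip [[377.  214.7 125. ]]
t 15.22 tcp [376.6 214.1 301.3] yaw 68.8 F [ 0.1 -0.1  0.1] w 0.25 gf 30.0 q6 0.7
[88.6 -2.9]
```

```bash
python3 -m crank '[{"x":30,"y":-1,"z":0,"spin":0},{"x":35,"y":-1,"z":0,"spin":0},{"x":23.6,"y":-0.9,"z":0,"spin":0},{"x":0,"y":0,"z":0,"spin":0},{"x":0,"y":0,"z":20,"spin":0},{"x":0,"y":0,"z":15,"spin":0},{"x":0,"y":0,"z":10,"spin":0},{"x":0,"y":0,"z":8,"spin":0},{"x":0,"y":0,"z":3,"spin":0},{"x":0,"y":0,"z":0,"spin":0}]'
```

```text
time_s: 16.48
tcp_pos: [405.7, 298.5, 245.4]
eef_rot: [3.142, -0.0, 1.202]
force: [0.3, 0.7, -1.0]
width: 0.248
gripper_force: 30.0
```

```bash
python3 -m crank '[{"x":0,"y":0,"z":3,"spin":0},{"x":0,"y":0,"z":2,"spin":0},{"x":0,"y":0,"z":2,"spin":0},{"x":0,"y":0,"z":1,"spin":0},{"x":0,"y":0,"z":1,"spin":0},{"x":0,"y":0,"z":0,"spin":0}]'
```

```text
time_s: 17.23
tcp_pos: [405.9, 298.6, 236.6]
eef_rot: [3.141, -0.001, 1.202]
force: [0.9, -0.6, 2.9]
width: 0.252
gripper_force: 30.0
```

```bash
python3 -m crank '[{"x":0,"y":0,"z":1,"spin":0},{"x":0,"y":0,"z":1,"spin":0},{"x":0,"y":0,"z":0,"spin":0},{"x":0,"y":0,"z":0,"spin":0}]'
```

```text
time_s: 17.73
tcp_pos: [406.0, 298.7, 235.7]
eef_rot: [3.141, -0.001, 1.202]
force: [-2.8, 0.2, 10.7]
width: 0.25
gripper_force: 30.0
```

```bash
python3 -m crank '[{"x":0,"y":0,"z":1,"spin":0},{"x":0,"y":0,"z":0,"spin":0},{"x":0,"y":0,"z":0,"spin":0},{"x":0,"y":0,"z":0,"spin":0}]'
```

```text
time_s: 18.23
tcp_pos: [406.1, 298.8, 235.5]
eef_rot: [3.14, -0.001, 1.202]
force: [-2.9, -1.8, 15.5]
width: 0.247
gripper_force: 30.0
```

It bottomed out, with 15 N against the 5 N spring. Hold a bit longer, then lift out and head back.

```bash
python3 -m crank '[{"x":0,"y":0,"z":0,"spin":0},{"x":0,"y":0,"z":0,"spin":0},{"x":0,"y":0,"z":0,"spin":0},{"x":0,"y":0,"z":0,"spin":0},{"x":0,"y":0,"z":-8,"spin":0},{"x":0,"y":0,"z":-14,"spin":0},{"x":0,"y":0,"z":-20,"spin":0},{"x":0,"y":0,"z":-22,"spin":0},{"x":0,"y":0,"z":-5,"spin":0},{"x":0,"y":0,"z":0,"spin":0}]'
python3 -m crank '[{"x":-20,"y":7.6,"z":0,"spin":0},{"x":-40,"y":15.2,"z":0,"spin":0},{"x":-50,"y":19,"z":0,"spin":0},{"x":-50,"y":19,"z":0,"spin":0},{"x":-50,"y":19,"z":0,"spin":0},{"x":-50,"y":19,"z":0,"spin":0},{"x":-50,"y":19,"z":0,"spin":0}]'
python3 -m crank '[{"x":-50,"y":19,"z":0,"spin":0},{"x":-50,"y":19,"z":0,"spin":0},{"x":-50,"y":19,"z":0,"spin":0},{"x":-50,"y":19,"z":0,"spin":0},{"x":-40,"y":15.2,"z":0,"spin":0},{"x":-17,"y":6.5,"z":0,"spin":0},{"x":0,"y":0,"z":0,"spin":0},{"x":0,"y":0,"z":0,"spin":0},{"x":0,"y":0,"z":0,"spin":0}]'
python3 - <<'E'
from h import *
s=tool(); print(delta([402.6,-307.9],68.9)); c=optics.capture("wrist")
cv2.imwrite("pics/w5.png",cv2.resize(c["frame"][120:300,220:400],None,fx=3,fy=3,interpolation=cv2.INTER_CUBIC))
E
```

```text
time_s: 19.48
tcp_pos: [405.5, 298.4, 301.9]
eef_rot: [-3.141, 0.0, 1.202]
force: [0.2, -0.1, -1.6]
width: 0.253
gripper_force: 30.0
time_s: 20.35
tcp_pos: [402.9, -34.6, 301.1]
eef_rot: [-3.14, 0.0, 1.202]
force: [0.7, -0.4, -1.9]
width: 0.252
gripper_force: 30.0
time_s: 21.48
tcp_pos: [402.5, -306.8, 302.3]
eef_rot: [3.142, -0.0, 1.204]
force: [-0.9, -0.3, -1.3]
width: 0.25
gripper_force: 30.0
t 21.48 tcp [ 402.5 -306.8  302.3] yaw 69.0 F [-0.9 -0.3 -1.3] w 0.25 gf 30.0 q6 -0.44
[-1.   0.5  0.1]
```

View pics/w5.png

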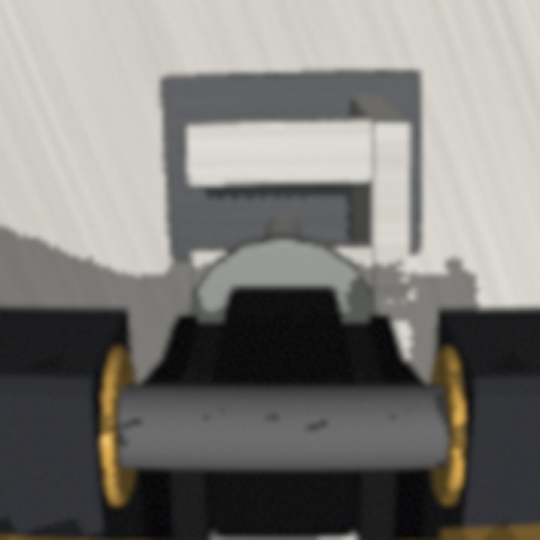

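The stylus is still upright: its tip shows at crop (283,225) over the slot, and the fork is undisturbed. Now lower it.

```bash
python3 -m crank '[{"x":-1,"y":0.5,"z":0,"spin":0},{"x":0,"y":0,"z":20,"spin":0},{"x":0,"y":0,"z":25,"spin":0},{"x":0,"y":0,"z":25,"spin":0},{"x":0,"y":0,"z":20,"spin":0},{"x":0,"y":0,"z":12,"spin":0},{"x":0,"y":0,"z":5,"spin":0},{"x":0,"y":0,"z":0,"spin":0}]'
python3 -m crank '[{"x":0,"y":0,"z":1,"spin":0},{"x":0,"y":0,"z":1,"spin":0},{"x":0,"y":0,"z":1,"spin":0},{"x":0,"y":0,"z":0,"spin":0}]'
```

```text
time_s: 22.52
tcp_pos: [402.5, -309.3, 195.5]
eef_rot: [3.141, 0.0, 1.202]
force: [0.9, -0.1, -0.9]
width: 0.243
gripper_force: 30.0
time_s: 23.02
tcp_pos: [402.3, -309.2, 192.2]
eef_rot: [3.142, -0.0, 1.202]
force: [0.6, 0.3, -1.6]
width: 0.253
gripper_force: 30.0
```

```bash
python3 -m crank '[{"x":1.2,"y":0,"z":0,"spin":0},{"x":0,"y":0,"z":0.7,"spin":0},{"x":0,"y":0,"z":0.7,"spin":0},{"x":0,"y":0,"z":0,"spin":0}]'
```

```text
time_s: 23.52
tcp_pos: [402.8, -308.1, 191.2]
eef_rot: [3.142, -0.0, 1.202]
force: [-0.9, 1.3, 3.1]
width: 0.251
gripper_force: 30.0
```

The collar has touched the prongs: vertical force is now +3 N, up from about -1.6 N. Release, retreat straight up, and check.

```bash
python3 -m crank '[{"x":0,"y":0,"z":0,"spin":0},{"x":0,"y":0,"z":0,"spin":0},{"x":0,"y":0,"z":0,"spin":0},{"x":0,"y":0,"z":0,"spin":0},{"x":0,"y":0,"z":0,"spin":0},{"x":0,"y":0,"z":0,"spin":0}]' 1
python3 -m crank '[{"x":0,"y":0,"z":-15,"spin":0},{"x":0,"y":0,"z":-35,"spin":0},{"x":0,"y":0,"z":-50,"spin":0},{"x":-35,"y":0,"z":0,"spin":0},{"x":-35,"y":0,"z":0,"spin":0},{"x":0,"y":0,"z":0,"spin":0},{"x":0,"y":0,"z":0,"spin":0},{"x":0,"y":0,"z":0,"spin":0}]'
python3 - <<'E'
from h import *
tool(); a=optics.capture("wrist")["frame"]; t=optics.capture("top")["frame"]
f=lambda i,w,h: cv2.resize(i,(w,h),interpolation=cv2.INTER_CUBIC)
o=np.zeros((600,780,3),np.uint8); o[:360,:432]=f(a[80:180,260:380],432,360); o[360:600]=f(t[150:230,160:420],780,240)
o[:300,440:780]=f(t[235:305,150:230],340,300)
cv2.imwrite("pics/end.png",o)
E
```

```text
time_s: 24.28
tcp_pos: [402.8, -308.1, 190.8]
eef_rot: [-3.142, -0.0, 1.202]
force: [0.2, -0.2, -0.0]
width: 0.848
gripper_force: 0.0
time_s: 25.28
tcp_pos: [377.9, -372.6, 291.0]
eef_rot: [3.142, -0.0, 1.203]
force: [-0.1, 0.8, 0.1]
width: 1.004
gripper_force: 0.0
t 25.27 tcp [ 377.9 -372.6  291. ] yaw 68.9 F [-0.1  0.8  0.1] w 1.0 gf 0.0 q6 -0.56
```

View pics/end.png

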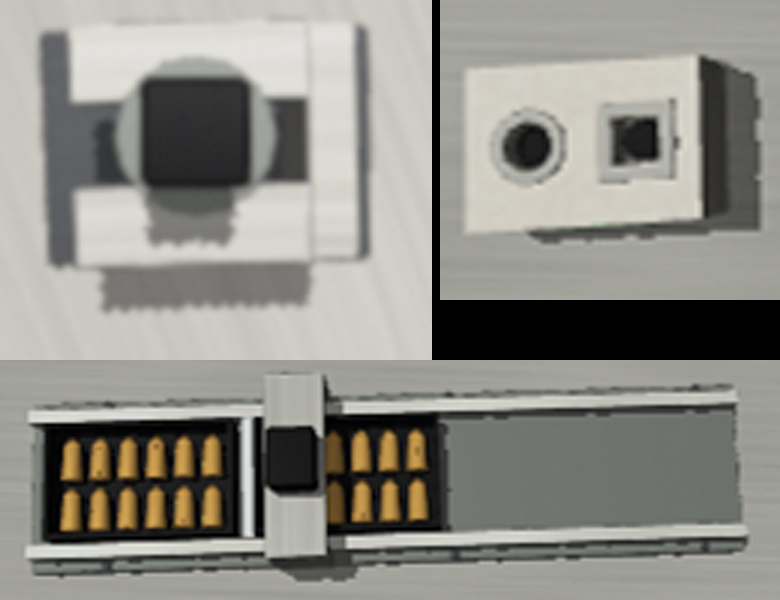

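The stylus hangs upright with its collar on both prongs. The tray's black edge meets the white bar with no gap at crop column ~254. The box and next tray have not moved.

```bash
python3 -c "
from plant import ctrl; print(ctrl.finish_job())"
```

```text
the job is handed in; nothing more can be done
None
```

I handed the job in at about 25 s: the tray is up against the stop bar, the round-well button was held fully down for about a second, and the stylus hangs back in its fork by its collar.

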